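# Hold a dial bezel under the hand press

### The job

The chrome bezel ring under the hand press has to be held seated under pressure. Swing the yellow-knobbed cam lock on top of the press all the way round to its free position so the ram can come down, then pull the long red-handled lever down until its arm is level, so that the ram presses the ring down into its sprung nest. The lever springs back by itself, so finish while still holding it level; do not let it go, do not force it well past level, keep the ring centred in its nest and leave the loose radio parts on the bench where they lie.

Things in the scene. Friction and masses are not known exactly. Their poses are not given: they have to be found in the camera images.
- press: Green steel C-frame hand press, fixed; position and yaw vary. Origin on the bench top under the ram's vertical axis, z up. Base plate 150 (x) x 195 (y) x 30 mm, y = -130 to +65 mm. Column (y -120 to -65 mm) and head (y -120 to +35 mm) are 70 mm wide in x; head underside 170, top 270 mm above the bench; ram cap top 318 mm. Throat opens to its own +y.
- cam (a joint): Angle of the cam lock on the head, vertical axis. 0 = locked: its 34 mm high lobe lies under the ram's cap and blocks it, knob arm points to press -x. Grows counter-clockwise from above to 1.57 = fully free: arm points to press -y. Starts between 0 and 0.3; lobe clears the cap from about 0.9; counts as free from 1.2. Stays where left (about 1.5 N at the knob).
- cam_knob (a point): Point on the axis of the upright yellow knob of the cam lock, a round post of 16 mm diameter whose top is 13 mm above this point; grip from above or push. The flat steel arm it stands on has its top 23 mm below this point. 75 mm from the cam's pivot axis, 310 mm above the bench.
- cam_pivot (a point): Point on the vertical pivot axis of the cam lock, at the knob point's height (310 mm); 60 mm behind the ram axis (press -y). The top of the pivot boss and of the lobe is at 304 mm.
- lever (a joint): Angle of the press lever about its level shaft. 0 = rest, arm rising 0.5 rad above level; grows as the handle is pulled down; 0.5 = arm level; 0.72 = end stop. A spring returns it to 0. Locked by the cam it stops at about 0.05 (0.08 at 25 N). The ram descends 48 mm per rad. The handle takes about 4 N to start and 8 N at level with the ring under the ram.
- handle_grip (a point): Middle of the bare part of the red handle, a level round bar 20 mm in diameter, 85 mm long, along press x, sticking out to press -x from the lever arm's end; 44 mm from the arm's plane, 33 mm from the free end, 220 mm from the shaft axis. 325 mm above the bench at rest, 220 mm with the arm level. Can be gripped from above, fingers closing along press y.
- lever_pivot (a point): Point on the lever's shaft axis (along press x), abreast of handle_grip, 220 mm above the bench. From rest the handle travels down and slightly towards press +y on an arc of 220 mm radius about this axis; the arm is level when handle_grip is as high as this point.
- nest (a joint): How far the sprung brass nest under the ring is pressed down, m: 0 at rest; about 0.006 with the lever level (about 20 N between foot and ring). Spring 2500 N/m with 7.5 N preload.
- nest_center (a point): Centre of the top face of the brass nest, 84 mm in diameter, on which the ring lies, 70 mm above the bench at rest; a boss of 50 mm diameter and 5 mm height inside the ring keeps it in place.
- bezel: Chrome bezel ring, outside 70 mm, inside 56 mm, 10 mm high, loose, lying flat on the nest under the ram. Origin at the centre of its underside.
- pointer: Bystander: yellow plastic dial pointer, about 90 x 28 x 9 mm, lying on the bench. Origin under its middle.
- door: Bystander: black bakelite battery door, 90 x 60 x 9 mm, lying on the bench. Origin under its centre.
- basket: Bystander: nickel-plated speaker basket, 104 mm in diameter, 46 mm high, lying face up on its magnet. Origin under its centre.
- lever_arm: The whole moving press lever: hub, steel arm (16 mm round) and red handle. Origin on the shaft axis in the arm's plane, 44 mm from lever_pivot along press +x.
- ram: The steel ram: 28 mm square bar with a round cap above the head and, at its bottom, a flat round foot 74 mm in diameter, 12 mm thick. Origin at the centre of the foot's underside, 98 mm above the bench at rest, 18 mm over the ring.

How it is judged:
By the outcome, as a careful person would: the job done as asked, in the order asked, and still so for the second after the job is handed in, while the arm keeps its last pose, push and grip.
It also fails if it takes over 50 s, if anything falls off the work surface, if the arm or the gripper's body presses on something with over 40 N, if the wrist force passes 120 N, or if a joint passes its speed limit or range.

### The arm

A 7-joint arm with a two-finger parallel gripper is mounted at the origin on the work surface. World frame = base frame: x ahead of the robot, y to its left, z up, the work surface at z = 0. Lengths are in mm, angles in degrees, forces in N, time in s.
With the tool pointing down it reaches from about 400 to 850 mm from the base axis. Payload 4.5 kg.
Tool frame: the origin (TCP) lies midway between the tips of the shut fingers; the grasp point (between the pads) lies 19 mm behind it; z points along the fingers, y is the line along which they close (so a half turn about z gives the same grasp; the last joint's range is limited). The gripper opens to 88 mm and grips with 3 to 60 N. Pads are 18 mm wide; open, the fingers measure 123 mm over their backs; the gripper's body (75 mm by 187 mm) begins 45 mm behind the grasp point.
Start: joints at [76.249, 39.483, -11.15, 89.685, 9.013, 51.709, -12.324], TCP at [169.023, -601.735, 238.743] pointing down, gripper open.
Joint ranges: [-172.22, 172.22], [-26.19, 119.32], [-84.43, 86.54], [7.71, 146.69], [-57.33, 237.33], [2.42, 119.75], [-152.13, 152.13]. Speed limits (degrees/s): [147.25, 147.25, 180, 180, 180, 180, 180].

### API

Orientations are given as a 3x3 rotation matrix whose columns are the frame's x, y, z axes.
In Python, from plant import * gives the robot as it stands.
- The arm moves only by the shell command python3 -m handwheel 'ROWS' [FORCE]. ROWS is JSON, a list that holds one entry, the list of rows, each a list of 5 numbers: the closure, from -1 (fully open) to 1 (shut), then the shift along the tool's x, y, z in m, then the turn about the tool's z in rad. In form: [[[hand, tx, ty, tz, roll], ...]]. A call has exactly 5 rows; each row is the pose to reach, as a shift and turn from the pose commanded when the call began, along the tool's axes at that moment; what a row does not reach only later rows make up. A row lasts 1/8 s, in which the tool goes at most 62.5 mm and 10.7 degrees, less where a joint would pass 70% of its speed; a pose out of reach is approached as far as the arm can. A call with a gripper value outside its range is refused whole. The fingers move at their own pace and stop on an object; FORCE is the grip in N (left out, the last holds). Time passes only in rows, so rows that repeat a pose let the fingers close, or fill a call up. It gives the time, the measured TCP pose, the force, the opening and the grip force at its end, in the units of the state.
- sense(): the state, without advancing time (a new reading comes with each control period).
- get_image(name): name is "side" or "top"; returns a dict with "image" (420x560x3 uint8, blue, green, red), "K" (3x3 intrinsics, pixels), "R" (3x3) and "t" (3): a world point X has camera coordinates R X + t. Camera axes: x right, y down, z forward; pixel columns grow to the right and rows downward; lengths in mm; the calibration is good to about 2 mm. A picture is of the moment at which its call begins. There is no depth.
- close_job(): hands the job in; it is judged then, once.
The state is a dict: "t": time; "joints": joint angles; "qd": joint speeds; "tau": joint torques, N m; "ee_pos": TCP position; "tcp_rot": TCP orientation; "force": force on the tool from outside, world axes, zero at the start; "torque": the same for the moment, N m; "grip_width": finger opening in mm; "gripper_force": force on a finger pad.
Only numpy, scipy, OpenCV 4.12 (cv2) and the standard library are available. Lean on these libraries where they do the work, as an engineer would, in place of code of your own. Each camera call takes 0.05 s, during which the arm holds its last target. There are 200 camera calls.

## Working session

There is one attempt and no reset: what is moved stays moved. The work goes in short steps, Python scripts to look and compute and a shell command to move; the robot and the scene stay as the last step left them, time stands still between calls to the robot, and variables do not carry over. Pictures are saved under pics/ and viewed, at most 10 in all, crops included, and the job is handed in when it is done.

```bash
mkdir -p pics; python3 - <<'E'
from plant import *
import cv2,numpy as np
s=sense();print(s['t'],s['ee_pos'],np.round(s['tcp_rot'],3),s['grip_width'])
ims=[]
for n in("side","top"):
    d=get_image(n);cv2.imwrite(f'pics/{n}0.png',d['image']);print(n,np.round(d['K'],1),np.round(d['R'],3),np.round(d['t'],1),'cam',np.round(-d['R'].T@d['t'],0))
E
```

```text
0.0 [ 168.75899352 -601.13738405  237.91369458] [[ 0.963  0.27  -0.001]
 [ 0.27  -0.963  0.002]
 [-0.    -0.002 -1.   ]] 88.19704729592812
side [[388.1   0.  279.3]
 [  0.  388.1 215.7]
 [  0.    0.    1. ]] [[ 0.954  0.299 -0.006]
 [ 0.174 -0.572 -0.801]
 [-0.243  0.764 -0.598]] [-511.1   38.8 1314. ] cam [ 800. -828.  814.]
top [[527.9   0.  283.8]
 [  0.  527.9 215.8]
 [  0.    0.    1. ]] [[ 0.001 -1.    -0.019]
 [-0.995  0.001 -0.096]
 [ 0.096  0.019 -0.995]] [ -36.7  563.6 1585.8] cam [ 408.  -67. 1632.]
```

View pics/side0.png

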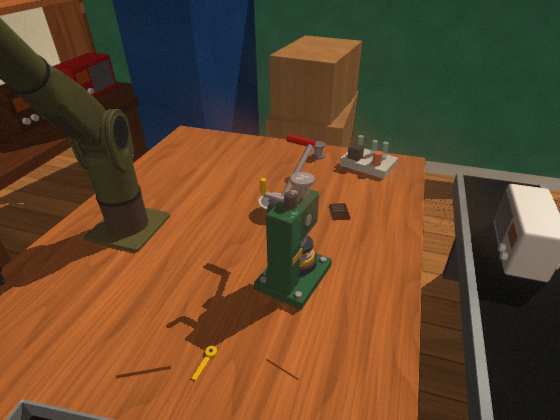

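View pics/top0.png

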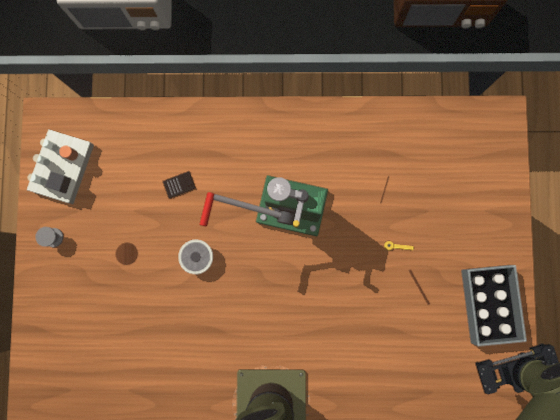

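The side view shows the yellow knob near (263,186), the red handle near (300,140) and the press near (297,240). In the top view the knob is near (297,222), the handle near (207,209) and the ram cap near (279,189). The press's +y points roughly along world +y. Next I triangulate these points.

```bash
cat > h.py <<'E'
from plant import *
import cv2,numpy as np
def ray(d,p):
    v=d['R'].T@np.linalg.solve(d['K'],[p[0],p[1],1.]);return -d['R'].T@d['t'],v/np.linalg.norm(v)
def tri(a,p,b,q):
    (o,u),(r,v)=ray(a,p),ray(b,q);A=np.c_[u,-v];k=np.linalg.lstsq(A,r-o,rcond=None)[0]
    x,y=o+k[0]*u,r+k[1]*v;return (x+y)/2,np.linalg.norm(x-y)
def onz(d,p,z):
    o,u=ray(d,p);return o+u*(z-o[2])/u[2]
def blob(d,kind,box,minA=8):
    hsv=cv2.cvtColor(d['image'],cv2.COLOR_BGR2HSV)
    if kind=='red': m=cv2.inRange(hsv,(0,200,90),(4,255,255))|cv2.inRange(hsv,(174,180,90),(180,255,255))
    else: m=cv2.inRange(hsv,(21,170,120),(34,255,255))
    k=np.zeros_like(m);x0,y0,x1,y1=box;k[y0:y1,x0:x1]=m[y0:y1,x0:x1]
    n,l,st,c=cv2.connectedComponentsWithStats(k)
    i=1+np.argmax(st[1:,4]);ys,xs=np.where(l==i);P=np.c_[xs,ys].astype(float)
    (c,sz,a)=cv2.minAreaRect(P.astype(np.float32));bx=cv2.boxPoints((c,sz,a))
    e=sorted([(np.linalg.norm(bx[j]-bx[(j+1)%4]),tuple((bx[j]+bx[(j+1)%4])/2)) for j in range(4)])[:2]
    return dict(n=len(P),c=P.mean(0),ends=[np.array(q[1]) for q in e],sz=sz,bb=st[i])
E
python3 - <<'E'
from h import *
S,T=get_image('side'),get_image('top')
hs,ht=blob(S,'red',(270,120,330,160)),blob(T,'red',(190,180,225,235))
ks,kt=blob(S,'yel',(250,170,275,205)),blob(T,'yel',(285,205,310,235))
for b in(hs,ht,ks,kt):print(b)
print('handle c',tri(S,hs['c'],T,ht['c']))
es=sorted(hs['ends'],key=lambda e:e[0]);et=sorted(ht['ends'],key=lambda e:-e[1])
E=[tri(S,a,T,b) for a,b in zip(es,et)];print(E)
v=E[1][0]-E[0][0];print('len',np.linalg.norm(v),'yaw',np.degrees(np.arctan2(v[1],v[0])))
print('knob',tri(S,ks['c'],T,kt['c']))
# ram cap: grey circle in top
g=cv2.cvtColor(T['image'],cv2.COLOR_BGR2GRAY)
c=cv2.HoughCircles(g[170:210,260:300],cv2.HOUGH_GRADIENT,1,30,param1=100,param2=10,minRadius=8,maxRadius=16);print(c)
if c is not None:print('cap@318',onz(T,c[0,0,:2]+[260,170],318))
m=cv2.inRange(cv2.cvtColor(T['image'],cv2.COLOR_BGR2HSV),(50,90,20),(90,255,255));m[:170]=0;m[245:]=0;m[:,:250]=0;m[:,335:]=0
print('green rect',cv2.minAreaRect(cv2.findNonZero(m)))
cv2.imwrite('pics/crop1.png',np.hstack([cv2.resize(T['image'][165:245,190:340],None,fx=4,fy=4,interpolation=2),cv2.resize(np.pad(S['image'][125:205,240:290],((0,0),(0,0),(0,0))),None,fx=4,fy=4,interpolation=2)]))
E
```

```text
{'n': 170, 'c': array([299.75882353, 139.95294118]), 'ends': [array([286.76468, 136.94118], dtype=float32), array([313.82352, 143.70589], dtype=float32)], 'sz': (27.891597747802734, 6.790997505187988), 'bb': array([287, 135,  28,  12, 170], dtype=int32)}
{'n': 3, 'c': array([209.66666667, 204.        ]), 'ends': [array([209.20003, 205.10002], dtype=float32), array([210.20003, 203.10002], dtype=float32)], 'sz': (0.4472135603427887, 2.2360680103302), 'bb': array([209, 203,   2,   3,   3], dtype=int32)}
{'n': 9, 'c': array([262.55555556, 179.33333333]), 'ends': [array([261., 179.], dtype=float32), array([264., 179.], dtype=float32)], 'sz': (2.0, 3.0), 'bb': array([261, 178,   4,   3,   9], dtype=int32)}
{'n': 21, 'c': array([295.57142857, 223.52380952]), 'ends': [array([293.5, 221.5], dtype=float32), array([297., 225.], dtype=float32)], 'sz': (4.949747085571289, 4.242640495300293), 'bb': array([293, 221,   6,   6,  21], dtype=int32)}
handle c (array([558.70940027, 139.90842216, 335.13555862]), np.float64(9.565964258765769))
[(array([539.37747092, 132.67264818, 348.21115307]), np.float64(41.687305758290734)), (array([579.91086422, 146.60742047, 320.53656772]), np.float64(26.144995362614136))]
len 51.019766025322085 yaw 18.972200801840053
knob (array([516.45170567, -71.12081359, 321.58914814]), np.float64(1.6053289968482878))
[[[18.5 18.5 11.8]]]
cap@318 [604.35318196 -28.63489707 318.        ]
green rect ((291.60699462890625, 202.0524139404297), (27.225723266601562, 67.40349578857422), 82.40535736083984)
```

View pics/crop1.png

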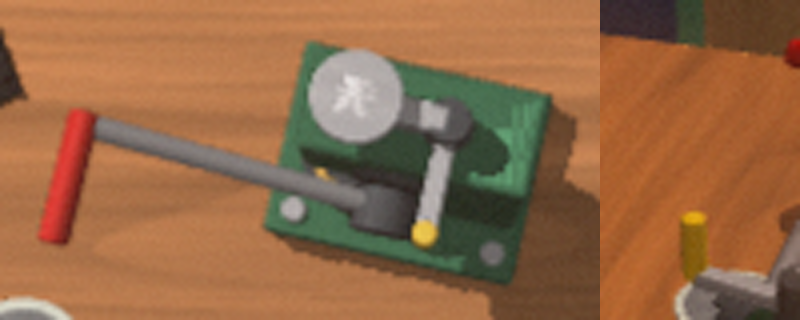

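The crop shows the handle from (53,240) to (81,112), the cap at (355,96), the cam boss at (452,120) and the knob top at (425,233), all in 4x crop pixels. My red mask failed in the top view, so I fix that and fit the press pose.

```bash
sed -i "s/if kind=='red': m=.*/if kind=='red': B,G,R=[c.astype(float) for c in cv2.split(d['image'])]; m=((R>2.6*G)\&(R>80)\&(G<1.6*B+10)).astype(np.uint8)*255/" h.py
python3 - <<'E'
from h import *
S,T=get_image('side'),get_image('top')
hs,ht=blob(S,'red',(270,120,330,160)),blob(T,'red',(190,180,225,235))
print(hs['n'],hs['sz'],ht['n'],ht['sz'],ht['c'],ht['ends'])
print('handle c',tri(S,hs['c'],T,ht['c']))
es=sorted(hs['ends'],key=lambda e:e[0]);et=sorted(ht['ends'],key=lambda e:-e[1])
E=[tri(S,a,T,b) for a,b in zip(es,et)];print(E)
a,b=[onz(T,e,325) for e in et];v=b-a;print('ends@325',a,b,'len',np.linalg.norm(v),'yaw',np.degrees(np.arctan2(v[1],v[0])))
cap=onz(T,(278.7,189),318);boss=onz(T,(303,195),304);k=tri(S,(262.6,179),T,(296,223.2))
print('cap',cap,'boss',boss,'knobtop',k, 'dist',np.linalg.norm((k[0]-boss)[:2]),np.linalg.norm((cap-boss)[:2]))
v=cap-boss;print('yaw',np.degrees(np.arctan2(v[1],v[0]))-90)
w=k[0]-boss;print('arm dir',np.degrees(np.arctan2(w[1],w[0])))
# base plate lower/green corners
print([onz(T,(190+x/4,165+y/4),z) for x,y,z in((308,42,270),(551,95,270),(265,228,30),(512,283,30))])
E
```

```text
187 (28.861740112304688, 7.033533096313477) 225 (6.790997505187988, 33.22737503051758) [206.46666667 209.24444444] [array([202.52945, 224.88235], dtype=float32), array([210.58826, 192.64706], dtype=float32)]
handle c (array([551.00469089, 150.54635515, 327.77212116]), np.float64(0.00887050665862184))
[(array([510.3886657 , 159.07784847, 328.42300831]), np.float64(3.1370327323545526)), (array([594.16969559, 141.51831223, 326.0864907 ]), np.float64(2.513864841492978))]
ends@325 [512.13783387 160.24317993 325.        ] [593.10945648 141.29279485 325.        ] len 83.15961016878711 yaw -13.17227152385911
cap [603.08331517 -29.14042813 318.        ] boss [589.69872669 -90.39867857 304.        ] knobtop (array([517.0656445 , -72.20427831, 323.28060629]), np.float64(1.4875043259248502)) dist 74.877238385877 62.703432565680856
yaw -12.325113901413246
arm dir 165.93693566381694
[array([645.87440707,   2.89746819, 270.        ]), array([ 610.64875107, -155.37729826,  270.        ]), array([544.37310164,  47.40812767,  30.        ]), array([ 502.41366537, -140.42265887,   30.        ])]
```

The measured points agree with each other and with the given sizes:

| Item | Measured | Check |
|---|---|---|
| Press yaw | about -13° | three estimates from -12.3° to -14° |
| Ram axis | (603, -29) | – |
| Cam pivot | (590, -90) | 62.7 mm from ram (60 given) |
| Knob top | (517, -72, 323) | height 323, 74.9 mm from pivot (75 given) |
| Handle centre | (551, 150.5, 327) | height 325, length 83 mm (85 given) |

I start the approach now: rise, go half-way and turn the hand so it closes along press y.

```bash
python3 -m handwheel '[[[-0.5,0.03,-0.025,-0.04,0.1],[-0.2,0.07,-0.06,-0.08,0.2],[0,0.11,-0.095,-0.12,0.3],[0,0.15,-0.13,-0.15,0.4],[0,0.19,-0.165,-0.17,0.5]]]' 12
cat > to.py <<'E'
import sys
from h import *
s=sense();R=np.array(s['tcp_rot']);p=np.array(s['ee_pos'])
print(s['t'],'p',np.round(p,1),'F',np.round(s['force'],1),'w',round(s['grip_width'],1),'gf',round(s['gripper_force'],1),'yaw y',round(np.degrees(np.arctan2(R[1,1],R[0,1])),1),'x',np.round(R[:,0],3),'tilt',np.round(R[:,2],3))
a=list(map(float,sys.argv[1:]))
for i in range(0,len(a),3):print(a[i:i+3],'shift mm',np.round(R.T@(np.array(a[i:i+3])-p),1))
E
python3 to.py 517 -72 400
```

```text
t: 0.92
ee_pos: [307.9, -390.9, 410.0]
tcp_rot: [[0.974, -0.228, 0.002], [-0.228, -0.974, -0.002], [0.002, 0.001, -1.0]]
force: [1.0, -0.2, -0.5]
grip_width: 44.5
gripper_force: 0.0
0.925 p [ 307.9 -390.9  410. ] F [ 1.  -0.2 -0.5] w 44.5 gf 0.0 yaw y -103.2 x [ 0.974 -0.228  0.002] tilt [ 0.002 -0.002 -1.   ]
[517.0, -72.0, 400.0] shift mm [ 130.8 -358.2    9.9]
```

```bash
python3 -m handwheel '[[[0,0.02,-0.055,0,0],[0,0.04,-0.11,0,0],[0,0.06,-0.165,0,0],[0,0.08,-0.22,0,0],[0,0.1,-0.275,0,0]]]' >/dev/null
python3 -m handwheel '[[[0,0.015,-0.042,0.005,0],[0,0.031,-0.083,0.01,0],[0,0.031,-0.083,0.02,0],[0,0.031,-0.083,0.03,0],[0,0.031,-0.083,0.03,0]]]' >/dev/null
python3 - <<'E'
from h import *
S,T=get_image('side'),get_image('top')
cv2.imwrite('pics/crop2.png',np.hstack([cv2.resize(T['image'][160:250,250:340],None,fx=4,fy=4,interpolation=2),cv2.resize(S['image'][120:210,220:320],None,fx=4,fy=4,interpolation=2)]))
E
python3 to.py 517 -72 292
```

```text
2.275 p [514.5 -73.8 378.6] F [-0.2  1.2  1.2] w 43.5 gf 0.0 yaw y -103.1 x [ 0.974 -0.226  0.   ] tilt [ 0.    -0.001 -1.   ]
[517.0, -72.0, 292.0] shift mm [ 2.  -2.4 86.6]
```

View pics/crop2.png

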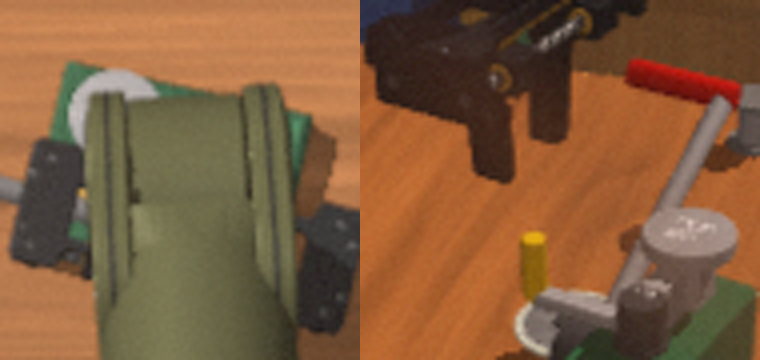

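The side crop shows the open fingers above the knob at about (535,260), roughly midway between them. I descend and close.

```bash
python3 -m handwheel '[[[0,0.002,-0.002,0.03,0],[0,0.002,-0.002,0.06,0],[0,0.002,-0.002,0.085,0],[0,0.002,-0.002,0.085,0],[0.3,0.002,-0.002,0.085,0]]]' >/dev/null
python3 to.py
python3 -m handwheel '[[[1,0,0,0,0],[1,0,0,0,0],[1,0,0,0,0],[1,0,0,0,0],[1,0,0,0,0]]]' 12 >/dev/null
python3 to.py
```

```text
2.9 p [518.1 -71.4 294.7] F [ 0.3 -0.2  1.1] w 36.2 gf 0.0 yaw y -103.0 x [ 0.974 -0.225  0.002] tilt [ 0.002 -0.    -1.   ]
3.525 p [517.5 -72.2 294.2] F [-1.6 -3.5  6. ] w 15.5 gf 12.0 yaw y -103.0 x [ 0.974 -0.225  0.001] tilt [ 0.001 -0.002 -1.   ]
```

```bash
python3 -m handwheel '[[[1,0.001,0.012,0,0],[1,0.004,0.0235,0,0],[1,0.0085,0.0345,0,0],[1,0.015,0.045,0,0],[1,0.0225,0.054,0,0]]]' >/dev/null
python3 to.py
python3 -m handwheel '[[[1,0.0085,0.007,0,0],[1,0.0185,0.013,0,0],[1,0.0285,0.0175,0,0],[1,0.0395,0.02,0,0],[1,0.0495,0.021,0,0]]]' >/dev/null
python3 to.py
```

```text
4.15 p [ 527.7 -129.1  293.6] F [-1.4  3.5  4.8] w 15.4 gf 12.0 yaw y -103.0 x [ 0.975 -0.224  0.   ] tilt [ 0.  0. -1.]
4.775 p [ 570.9 -161.1  293.2] F [-2.4  2.1  4. ] w 15.4 gf 12.0 yaw y -103.0 x [ 0.974 -0.225 -0.001] tilt [-0.001 -0.001 -1.   ]
```

```bash
python3 -m handwheel '[[[1,0.004,0,0,0],[1,0.004,0,0,0],[0,0.004,0,0,0],[0,0.004,0,0,0],[0,0.004,0,0,0]]]' >/dev/null
python3 to.py
python3 -m handwheel '[[[0,0.004,0,-0.03,0],[0,0.004,0,-0.07,0],[0,0.004,0,-0.115,0],[0,-0.03,-0.05,-0.115,0],[0,-0.06,-0.1,-0.115,0]]]' >/dev/null
python3 - <<'E'
from h import *
S,T=get_image('side'),get_image('top')
cv2.imwrite('pics/crop3.png',np.hstack([cv2.resize(T['image'][160:250,190:340],None,fx=3,fy=3,interpolation=2),cv2.resize(S['image'][120:210,220:330],None,fx=3,fy=3,interpolation=2)]))
E
python3 to.py
```

```text
5.4 p [ 574.4 -161.3  293.3] F [-0.7 -1.2 -0.8] w 42.9 gf 0.0 yaw y -103.0 x [ 0.974 -0.224 -0.   ] tilt [-0. -0. -1.]
6.125 p [536.9 -42.4 409.3] F [ 1.  -0.1 -0.5] w 43.7 gf 0.0 yaw y -102.3 x [ 0.977 -0.213 -0.001] tilt [ 0.     0.004 -1.   ]
```

View pics/crop3.png

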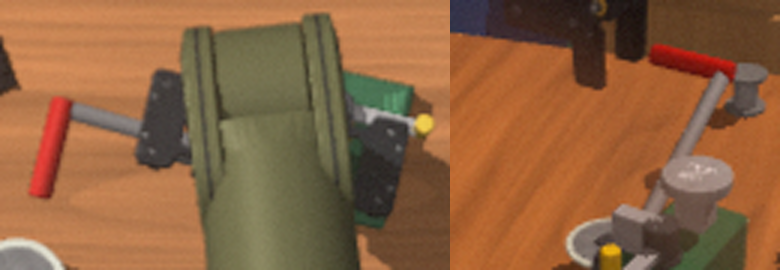

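The knob top in the top view is now at about (331,201), pointing to press -y, and the handle has not moved. I verify the knob position numerically and move over the handle.

```bash
python3 - <<'E'
from h import *
T=get_image('top');S=get_image('side')
k=blob(T,'yel',(315,190,340,215));p=onz(T,k['c'],323);print('knob',p)
v=p[:2]-[589.7,-90];print(np.linalg.norm(v),'cam',np.radians(np.degrees(np.arctan2(v[1],v[0]))+13-180+360))
hs,ht=blob(S,'red',(270,120,330,160)),blob(T,'red',(190,180,225,235));print(tri(S,hs['c'],T,ht['c']),hs['n'],ht['n'])
E
python3 to.py 551 150.5 400 551 150.5 307
```

```text
knob [ 571.656152   -159.93946376  323.        ]
72.22955795190799 cam 1.5452024965210314
(array([551.08180269, 150.29434911, 328.05935753]), np.float64(0.8402399744592699)) 190 227
6.225 p [538.3 -49.4 408.8] F [-0.2 -0.4 -0.6] w 43.9 gf 0.0 yaw y -102.8 x [ 0.975 -0.222  0.001] tilt [ 0.001 -0.    -1.   ]
[551.0, 150.5, 400.0] shift mm [ -32.  -197.7    8.7]
[551.0, 150.5, 307.0] shift mm [ -32.  -197.7  101.7]
```

The cam is at about 1.55 rad, so it is free. Now over the handle, then down.

```bash
python3 -m handwheel '[[[-0.3,-0.008,-0.05,0,0],[-0.5,-0.016,-0.1,0,0],[-0.5,-0.024,-0.15,0,0],[-0.5,-0.032,-0.197,0,0],[-0.5,-0.032,-0.197,0,0]]]' >/dev/null
python3 to.py 551 150.5 307
```

```text
6.85 p [551.7 152.3 407.9] F [-0.2  0.1 -0.1] w 66.0 gf 0.0 yaw y -102.7 x [ 0.976 -0.219 -0.001] tilt [-0.001  0.002 -1.   ]
[551.0, 150.5, 307.0] shift mm [ -0.2   2.1 100.9]
```

```bash
python3 -m handwheel '[[[-0.5,0,0.001,0.03,0],[-0.5,0,0.001,0.06,0],[-0.5,0,0.001,0.085,0],[-0.5,0,0.001,0.1,0],[-0.5,0,0.001,0.1,0]]]' >/dev/null
python3 to.py
python3 -m handwheel '[[[1,0,0,0,0],[1,0,0,0,0],[1,0,0,0,0],[1,0,0,0,0],[1,0,0,0,0]]]' 25 >/dev/null
python3 to.py
```

```text
7.475 p [551.4 146.3 307.6] F [ 0.3 -0.2  0.2] w 66.2 gf 0.0 yaw y -103.1 x [ 0.974 -0.226 -0.001] tilt [-0.002 -0.001 -1.   ]
8.1 p [551.5 148.7 308.7] F [ 0.9 -0.5 -4.2] w 18.8 gf 25.1 yaw y -102.9 x [ 0.975 -0.224  0.001] tilt [ 0.001  0.001 -1.   ]
```

```bash
python3 -m handwheel '[[[1,0,-0.005,0.01,0],[1,0,-0.0095,0.02,0],[1,0,-0.0135,0.03,0],[1,0,-0.017,0.0405,0],[1,0,-0.02,0.051,0]]]' >/dev/null
python3 to.py
python3 -m handwheel '[[[1,0,-0.0025,0.0105,0],[1,0,-0.0045,0.0215,0],[1,0,-0.0055,0.0325,0],[1,0,-0.0065,0.0435,0],[1,0,-0.0065,0.05,0]]]' >/dev/null
python3 -m handwheel '[[[1,0,0,0.001,0],[1,0,0,0.001,0],[1,0,0,0.001,0],[1,0,0,0.001,0],[1,0,0,0.001,0]]]' >/dev/null
python3 to.py
python3 - <<'E'
from h import *
S,T=get_image('side'),get_image('top')
cv2.imwrite('pics/crop4.png',np.hstack([cv2.resize(T['image'][155:245,185:335],None,fx=3,fy=3,interpolation=2),cv2.resize(S['image'][140:300,240:350],None,fx=3,fy=3,interpolation=2)[:270]]))
cv2.imwrite('pics/crop5.png',cv2.resize(S['image'][130:310,220:360],None,fx=3.2,fy=3.2,interpolation=2))
for n,d,bx in(('S',S,(250,110,345,240)),('T',T,(185,170,235,245))):
    b=blob(d,'red',bx);print(n,b)
E
```

```text
8.725 p [555.9 168.  256.7] F [-1.   2.4  4.5] w 18.7 gf 24.4 yaw y -102.9 x [ 0.975 -0.224  0.   ] tilt [ 0.  0. -1.]
9.975 p [557.6 174.8 206.6] F [-0.6  3.8  6.5] w 18.5 gf 24.1 yaw y -102.9 x [ 0.975 -0.224  0.001] tilt [ 0.001  0.002 -1.   ]
S {'n': 56, 'c': array([309.94642857, 167.67857143]), 'ends': [array([304.64   , 166.98001], dtype=float32), array([316.96002, 169.22   ], dtype=float32)], 'sz': (12.521982192993164, 5.813777446746826), 'bb': array([305, 165,  13,   8,  56], dtype=int32)}
T {'n': 4, 'c': array([207. , 196.5]), 'ends': [array([206.25003, 195.75003], dtype=float32), array([207.75003, 197.25003], dtype=float32)], 'sz': (2.1213202476501465, 0.7071067094802856), 'bb': array([206, 196,   3,   2,   4], dtype=int32)}
```

View pics/crop5.png

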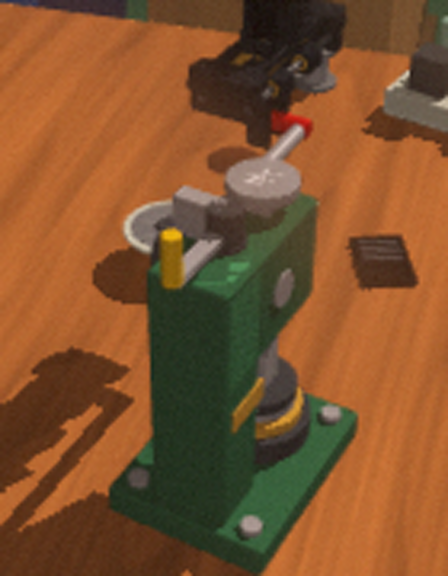

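View pics/crop4.png

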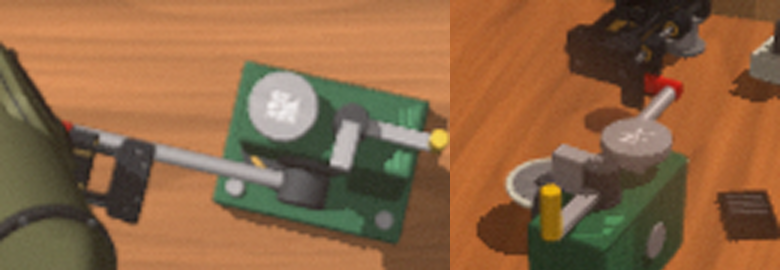

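The side view shows the ram down, with the cap at about (302,187) just above the head, the foot on the ring and nest, and the lever nearly level. I check the lever angle two ways: handle end and cap height.

```bash
cat > ck.py <<'E'
from h import *
S=get_image('side')
def pr(X):
    c=S['K']@(S['R']@np.array(X,float)+S['t']);return c[:2]/c[2]
print('cap rest',pr((603,-29,318)),'level',pr((603,-29,294)))
for z in(226,222,218,214):
    dy=np.sqrt(220**2-(z-220)**2)-193.07;print(z,pr((594.2+.225*dy,141.5+.974*dy,z)))
print('rest',pr((594.2,141.5,325)))
b=blob(S,'red',(250,110,345,240));print('red',b['ends'])
# cap outline now: bright low-saturation blob
hsv=cv2.cvtColor(S['image'],cv2.COLOR_BGR2HSV)
m=((hsv[...,1]<60)&(hsv[...,2]>95)).astype(np.uint8);m[:165]=0;m[205:]=0;m[:,:285]=0;m[:,320:]=0
n,l,st,c=cv2.connectedComponentsWithStats(m);i=1+np.argmax(st[1:,4]);print('cap now',st[i],c[i])
E
python3 ck.py; python3 to.py
```

```text
cap rest [301.15425529 177.37914662] level [300.88764159 185.64508107]
226 [316.23465598 171.01500109]
222 [316.17728796 172.16542545]
218 [316.10949191 173.32175996]
214 [316.0313232  174.48411712]
rest [313.80784003 144.37519945]
red [array([304.64   , 166.98001], dtype=float32), array([316.96002, 169.22   ], dtype=float32)]
cap now [291 169  24  23 262] [303.23282443 183.30534351]
10.125 p [557.5 174.9 206.7] F [-1.1  3.1  7. ] w 18.0 gf 24.1 yaw y -102.9 x [ 0.975 -0.224  0.001] tilt [ 0.001  0.002 -1.   ]
```

```bash
python3 - <<'E'
from h import *
A=cv2.imread('pics/side0.png');B=get_image('side')['image']
up=lambda im:cv2.resize(im,None,fx=4,fy=4,interpolation=cv2.INTER_CUBIC)
for n,im in(('rest',A),('now',B)):
    u=up(im);sat=cv2.cvtColor(u,cv2.COLOR_BGR2HSV)[...,1]
    r=[]
    for c in(293,295,297,309,311):
        col=sat[160*4:200*4,c*4];k=np.where(col<110)[0];r.append((c,160+k[0]/4 if len(k) else None))
    print(n,'cap top edge',r)
    Bf,G,R=[c.astype(float) for c in cv2.split(u)];m=(R>2.2*G)&(R>80)&(G<1.6*Bf+10)
    y0=120 if n=='rest' else 150
    q=[]
    for c in(306,308,310,312,314,316):
        k=np.where(m[y0*4:(y0+45)*4,c*4])[0]
        if len(k):q.append((c,y0+k[0]/4,y0+k[-1]/4))
    print(q)
E
```

```text
rest cap top edge [(293, np.float64(173.5)), (295, np.float64(169.5)), (297, np.float64(165.75)), (309, np.float64(173.0)), (311, np.float64(174.0))]
[(306, np.float64(138.25), np.float64(146.0)), (308, np.float64(139.0), np.float64(144.25)), (310, np.float64(139.25), np.float64(143.5)), (312, np.float64(139.75), np.float64(145.0)), (314, np.float64(140.25), np.float64(146.75))]
now cap top edge [(293, np.float64(181.75)), (295, np.float64(180.5)), (297, np.float64(163.75)), (309, np.float64(161.25)), (311, np.float64(169.75))]
[(306, np.float64(164.5), np.float64(170.75)), (308, np.float64(165.0), np.float64(171.25)), (310, np.float64(164.75), np.float64(170.0)), (312, np.float64(166.25), np.float64(168.5)), (314, np.float64(166.5), np.float64(169.0)), (316, np.float64(167.25), np.float64(172.75))]
```

Handle and kinematics both put the grip about 3–5 mm above level, so I go down 4 mm more and hold.

```bash
python3 -m handwheel '[[[1,0,0,0.002,0],[1,0,0,0.004,0],[1,0,0,0.004,0],[1,0,0,0.004,0],[1,0,0,0.004,0]]]' >/dev/null
python3 to.py
python3 - <<'E'
from h import *
d=get_image('side');B=d['image'];u=cv2.resize(B,None,fx=4,fy=4,interpolation=cv2.INTER_CUBIC)
Bf,G,R=[c.astype(float) for c in cv2.split(u)];m=(R>2.2*G)&(R>80)&(G<1.6*Bf+10)
print([(c,150+np.where(m[600:780,c*4])[0][0]/4) for c in(308,310,312,314,316)])
cv2.imwrite('pics/end.png',cv2.resize(B[150:300,225:350],None,fx=4,fy=4,interpolation=2))
E
```

```text
10.8 p [557.6 175.  202.8] F [-0.4  3.4  7.8] w 18.3 gf 24.1 yaw y -102.9 x [ 0.975 -0.224  0.001] tilt [ 0.001  0.002 -1.   ]
[(308, np.float64(166.25)), (310, np.float64(166.5)), (312, np.float64(167.25)), (314, np.float64(167.75)), (316, np.float64(168.25))]
```

View pics/end.png

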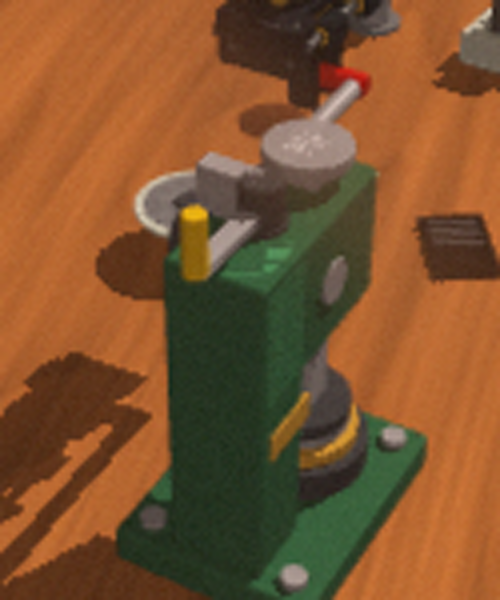

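The handle edge now sits at the level row, about 28 px below rest, so z is about 221 mm. The pull is 7.8 N, against 8 N expected at level, the cam is free and the foot is on the ring. I hand in while holding.

```bash
python3 -c "
from plant import *
print(close_job())"
```

```text
the job is handed in; nothing more can be done
None
```

I handed the job in at about 11 s with the cam at about 1.55 rad (free) and the lever held level to within about 2 mm at the handle with 7.8 N, so the ram is pressing the ring into its nest; ring centring and the untouched loose parts were checked only by eye in the pictures.

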